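# Empty the tipping hopper, heft it, tip again if a block stayed behind

## Task

Using its handle bar, tip the hopper fully forward to its stop so that the mortar blocks drop into the basin, then bring it back down under control and heft it: hold it by the bar, raised about 10 to 15 degrees from its rest, steady for two seconds, to feel whether a block is still inside. If it is still heavy, let it right down and tip it fully again, until all three blocks lie in the basin. Finish with the hopper lowered back on its rest; never let it slam down, do not touch the blocks, and leave the bowl, the batten and the bottle where they are.

Things in the scene. Friction and masses are not known exactly. Their poses are not given: they have to be found in the camera images.
- stand: Dark steel stand fixed to the bench, 160 x 200 mm base. Origin on the bench top straight below the middle of the hopper's hinge axis; its x axis is level and points the way the hopper tips (towards the basin), y runs along the hinge axis, z up. It stands with x pointing roughly to the robot's right, turned by up to 0.35 rad.
- hinge (a point): Middle of the hopper's hinge axis, at the end of the spout, 80 mm above the bench; axes as the stand's.
- hopper (a joint): Angle of the hopper about its hinge: 0 at rest (floor level, on its rubber stop), grows as it tips forward, 1.35 rad at the forward stop. The hopper is a plain aluminium sheet box with an open spout, 138 mm wide, 0.5 kg empty. The hinge turns almost freely; past about 1.1 rad its own weight carries it forward, so there the bar must be held back, and pulled to bring it down.
- hood (a point): Middle of the top of the hopper's hood; turns with the hopper. At rest it is 140 mm behind and 158 mm above the hinge axis. The hooded body reaches from 80 to 203 mm behind the hinge axis; in front of it is the open spout, 80 mm long with cheeks 54 mm high. The inner floor lies 4 mm above the hinge.
- ledge (a point): Front edge, middle, of a hidden ledge inside the hopper at the back: at rest 151 mm behind and 84 mm above the hinge axis. A 10 mm ridge along it holds a block there until the hopper is tipped steeply (about 1.1 rad).
- baffle (a point): Lower edge of a hanging plate, 82 mm behind the hinge axis at rest, that closes the upper part of the body's mouth on its left only (stand +y; 63 of its 130 mm), leaving 58 mm above the floor. A block that falls off the ledge in a full tip may be caught on its folded foot; let down, near its rest (below about 0.2 rad) it drops to the hopper's floor, and comes out at the next full tip.
- hopper_mass (a point): Centre of mass of the empty hopper (0.5 kg), turning with it: at rest 130 mm behind and 63 mm above the hinge axis. A block left on the floor lies some 80 to 180 mm behind the hinge axis, on the ledge 176 mm, on the baffle 101 mm.
- bar (a point): Middle of the handle bar: round steel, 12 mm thick, along the stand's y, 124 mm free between its uprights, 34 mm free below it. At rest 180 mm behind and 198 mm above the hinge axis; it turns with the hopper on a radius of 268 mm (at the forward stop 154 mm in front of and 219 mm above the hinge). Open fingers set loosely astride it from above can push and pull it.
- basin: Blue round basin standing in front of the spout, fixed, 300 mm across the rim, 250 mm across the base, 56 mm high. Origin at the centre of its underside.
- block0: Grey mortar block, 36 x 55 x 36 mm, about 0.17 kg (0.15 to 0.19). Origin at the centre of its underside as first placed. Starts on the hopper's floor, at the back.
- block0_center (a point): Centre of block0.
- block1: Grey mortar block, 36 x 55 x 36 mm, about 0.17 kg (0.15 to 0.19). Origin at the centre of its underside as first placed. Starts on the hopper's floor, at the back.
- block1_center (a point): Centre of block1.
- block2: Grey mortar block, 36 x 55 x 36 mm, about 0.17 kg (0.15 to 0.19). Origin at the centre of its underside as first placed. Starts on the ledge inside the hopper under the hood, at its middle or to one side.
- block2_center (a point): Centre of block2.
- steel_bowl: Bystander: small steel bowl, 100 mm across, 45 mm high. Origin at the centre of its underside.
- batten: Bystander: pine batten 140 x 40 x 20 mm lying flat. Origin at the centre of its underside, x along its length.
- water_bottle: Bystander: clear water bottle, 64 mm across, 200 mm high, standing. Origin at the centre of its underside.

How it is judged:
On the way, in this order (a step that is already met when the one before it is completed fails the run):
1. the hopper is tipped fully forward (over 1.15 rad) (value of joint hopper above 1.15 rad), for 0.2 s.
2. the hopper is hefted: held up 0.1 to 0.45 rad above its rest, steady, for 1 s (value of joint hopper between 0.1 and 0.45 rad and velocity of joint hopper between -0.15 and 0.15 rad/s), for 1 s.
At the end, for the whole second after the job is handed in: All three blocks lie still in the basin (centres within 135 mm of its centre and less than 85 mm above the bench), the hopper is back at rest (under 0.06 rad) and let go (horizontal distance between each of block0_center, block1_center, block2_center and basin below 0.135 m and height (world z) of each of block0_center, block1_center, block2_center below 0.085 m and linear speed of each of block0, block1, block2 below 0.03 m/s and value of joint hopper below 0.06 rad and velocity of joint hopper between -0.05 and 0.05 rad/s); the robot touches nothing.
It fails at once if the hopper slams down (falls back faster than 4 rad/s) (velocity of joint hopper below -4 rad/s).
It fails at once if the robot touches a block (contact force between any of the fingers, the arm and block0 above 0.5 N or contact force between any of the fingers, the arm and block1 above 0.5 N or contact force between any of the fingers, the arm and block2 above 0.5 N).
It fails at once if the bowl, batten or bottle is moved more than 30 mm (distance of any of steel_bowl, batten, water_bottle from where it was at the start of the episode above 0.03 m).
It also fails if it takes over 72 s, if anything falls off the work surface, if the arm or the gripper's body presses on something with over 40 N, if the wrist force passes 120 N, or if a joint passes its speed limit or range.

## Robot

A 7-joint arm with a two-finger parallel gripper is mounted at the origin on the work surface. World frame = base frame: x ahead of the robot, y to its left, z up, the work surface at z = 0. Lengths are in m, angles in rad, forces in N, time in s.
With the tool pointing down it reaches from about 0.425 to 0.925 m from the base axis. Payload 6.8 kg.
Tool frame: the origin (TCP) lies on the front face of the gripper's body, between the roots of the fingers; the fingertips stand 73 mm ahead of it and the grasp point (between the pads) lies 54 mm ahead of it (env.nose_length is the distance from the TCP to the fingertips, in m); z points along the fingers, y is the direction in which the jaws open and shut (so a half turn about z gives the same grasp; the last joint's range is limited). The gripper opens to 85 mm and grips with 20 to 120 N. Pads are 22 mm wide; open, the fingers measure 114 mm over their backs; the gripper's body (76 mm by 85 mm) begins 54 mm behind the grasp point. The pads swing forward as they close: fully open they stand 13 mm farther back than shut.
Start: joints at [-1.315, 0.477, 0.022, 1.555, -0.011, 1.109, -0.083], TCP at [0.24, 0.631, 0.304] pointing down, gripper open.
Joint ranges: [-2.96, 2.96], [-0.34, 2.1], [-1.41, 1.46], [0.24, 2.44], [-1.37, 4.51], [0.17, 1.92], [-2.96, 2.96]. Speed limits (rad/s): [2.39, 2.39, 3.14, 3.14, 3.14, 3.14, 3.14].

## Interface

Orientations are given as a unit quaternion [w, x, y, z].
In Python, from cell import env, kin, camera, calibration, job gives the robot as it stands. The module is installed in compiled form; this text tells all that it offers. Calls block until the motion is done:
- env.reach(position, orientation): joint-space move of the TCP to a pose.
- env.movel(position, velocity=0.15, rot=None, stop_force=None): straight line of the TCP; rot=None keeps the orientation; velocity is the mean speed in m/s. With stop_force (N) it stops when the force on the tool has changed by that much, and returns True; else False.
- env.goto_joints(angles): joint-space move.
- env.grip(opening, f_grip=None): finger opening in m; f_grip is the grip in N (None keeps the last); returns when the fingers have stopped.
- env.dwell(seconds).
- kin.inverse_kinematics(position, orientation): joint angles nearest the present ones, or None.
- env.get_state(): the state.
- camera(name): name is "scene" or "top" or "wrist"; returns (picture, depth): 384x512x3 uint8, blue, green, red; 384x512 float32, m along the optical axis (not along the pixel's ray), 0 where there is no reading.
- calibration(name): a dict with "fx", "fy", "cx", "cy" (pixels), "k1" (the pictures are not rectified: a ray, as slopes to the right and down, at radius r is drawn at 1 + k1 r^2 times it, then the intrinsics apply), "rvec" (rotation vector, rad) and "tvec" (3), from world to camera coordinates, as OpenCV has them. Camera axes: x right, y down, z forward; pixel columns grow to the right and rows downward; lengths in m; the calibration is good to about 2 mm. A picture is of the moment at which its call begins: read the wrist's pose just before it. calibration takes no time and is no camera call; for the wrist camera it gives the pose at the moment of the call.
A pose or a line that the arm cannot do raises env.PlanningError and nothing moves.
- job.job_done(): hands the job in, once; it reports no verdict.
The state is a dict: "time": time; "qpos": joint angles; "joint_velocities": joint speeds; "joint_torque": joint torques, N m; "tcp_pos": TCP position; "orientation": TCP orientation; "force": force on the tool from outside, world axes, zero at the start; "torque": the same for the moment, N m; "opening": finger opening in m.
Only numpy, scipy, OpenCV 4.12 (cv2) and the standard library are available. Lean on these libraries where they do the work, as an engineer would, in place of code of your own. Each camera call takes 0.05 s, during which the arm holds its last target. There are 200 camera calls.

## Working session

There is one attempt and no reset: what is moved stays moved. The work goes in short steps, each a Python script; the robot and the scene stay as the last script left them, time stands still between calls to the robot, and variables do not carry over. Pictures are saved under pics/ and viewed, about 8 in all and at most 12, crops included, and the job is handed in when it is done.

```bash
mkdir -p pics; cat > h.py <<'E'
import numpy as np, cv2
from cell import env, kin, camera, calibration, job
def cal(n):
    c=calibration(n); R=cv2.Rodrigues(np.array(c["rvec"],float))[0]; return c,R,np.array(c["tvec"],float).ravel()
def cloud(n,d,C=None):
    c,R,t=C or cal(n); v,u=np.mgrid[:d.shape[0],:d.shape[1]]
    x=(u-c["cx"])/c["fx"]; y=(v-c["cy"])/c["fy"]; a,b=x.copy(),y.copy()
    for _ in range(8):
        f=1+c["k1"]*(a*a+b*b); a=x/f; b=y/f
    P=np.dstack([a*d,b*d,d])-t
    return P@R   # R^T p ; invalid where d==0
E
python3 - <<'E'
from h import *
ims=[]
for n in("scene","top"):
    p,d=camera(n); np.savez(n,p=p,d=d); ims.append(p)
    c,R,t=cal(n); print(n,c["fx"],c["k1"],-R.T@t)
    cv2.imwrite(f"pics/{n}0.png",p)
print(env.get_state())
E
```

```text
scene 355.85114019568505 -0.08231619145163888 [ 1.17669283 -0.30319267  1.0664488 ]
top 346.934178705525 -0.03354872434172338 [ 0.45666798 -0.0138542   1.27158293]
{'time': 0.1, 'qpos': array([-1.31507269,  0.47772059,  0.0223356 ,  1.55632365, -0.01151533,
        1.10929364, -0.08312277]), 'joint_velocities': array([-2.92043514e-04, -1.97428092e-03, -9.02185019e-04, -2.55200783e-03,
       -8.15910572e-05,  4.21632838e-04, -9.69058836e-04]), 'joint_torque': array([ 4.35507274e-03, -5.97751629e+01,  1.61359034e+00, -2.81951487e+01,
        1.28138877e-02,  5.12026323e-03,  8.02646696e-06]), 'tcp_pos': array([0.24004994, 0.63044391, 0.3030328 ]), 'orientation': array([-9.66836290e-05,  1.80911604e-01,  9.83499028e-01, -8.02911964e-04]), 'force': array([ 0.47547875,  0.27526561, -0.8981618 ]), 'torque': array([-0.02688601,  0.02731837,  0.00758991]), 'opening': 0.08523244294017077}
```

View pics/scene0.png

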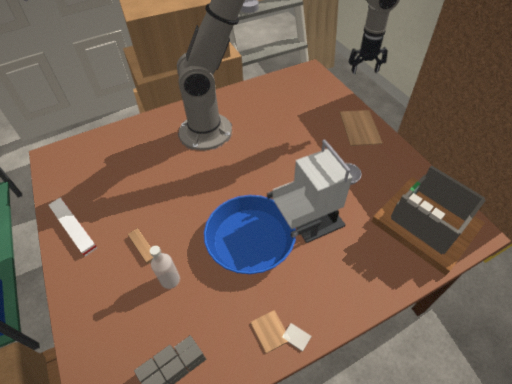

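View pics/top0.png

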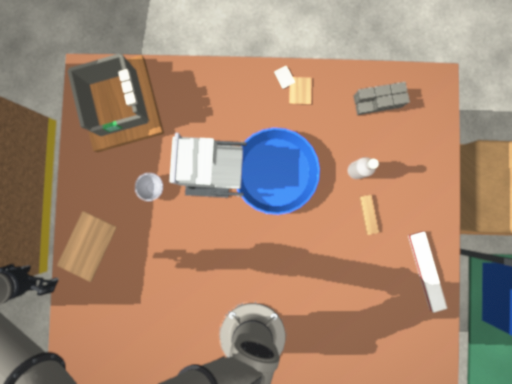

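The scene shows the hopper left of the basin, with the bar at its rear (top view about (176,158)). The bowl is at (149,187) just behind it, the bottle at (362,168) and the batten at (370,214). Next I measure the bar and hood.

```bash
python3 - <<'E'
from h import *
for n in("scene","top"):
    z=np.load(n+".npz"); P=cloud(n,z["d"]); p=z["p"]; ok=z["d"]>0
    hsv=cv2.cvtColor(p,cv2.COLOR_BGR2HSV)
    blue=ok&(hsv[...,0]>105)&(hsv[...,0]<130)&(hsv[...,1]>150)&(P[...,0]<.95)&(P[...,1]>-.3)&(P[...,0]>.2)
    rim=P[blue&(P[...,2]>.045)]; 
    print(n,"rim",len(rim),(rim.min(0)+rim.max(0))/2,np.ptp(rim,0)) if len(rim) else print("norim",blue.sum())
    box=ok&(P[...,0]>.3)&(P[...,0]<.8)&(P[...,1]>0)&(P[...,1]<.5)
    # hood: horizontal near .238
    for nm,lo,hi in(("hood",.225,.25),("bar",.262,.30)):
        m=(box&(P[...,2]>lo)&(P[...,2]<hi)).astype(np.uint8)
        k,l,s,_=cv2.connectedComponentsWithStats(m); 
        if k<2: print(nm,"none"); continue
        i=1+s[1:,4].argmax(); Q=P[l==i]; r=cv2.minAreaRect(Q[:,:2].astype(np.float32))
        print(nm,s[i],"rect",np.round(r[0],4),np.round(r[1],4),round(r[2],1),"med",np.median(Q,0),"z",Q[:,2].min(),Q[:,2].max(), "corners",np.round(cv2.boxPoints(r),3).tolist())
    # bystanders heights near
    for nm,a in(("bowl",(.35,.55,.28,.5)),):
        m=ok&(P[...,0]>a[0])&(P[...,0]<a[1])&(P[...,1]>a[2])&(P[...,1]<a[3])&(P[...,2]>.025)&(P[...,2]<.06)&(hsv[...,1]<60)
        Q=P[m]; print(nm,len(Q),(Q.min(0)+Q.max(0))/2 if len(Q) else"",np.ptp(Q,0) if len(Q) else "")
z=np.load("top.npz")
cv2.imwrite("pics/crop.png",np.hstack([cv2.resize(z["p"][110:220,130:250],None,fx=3.3,fy=3.3,interpolation=2),cv2.resize(np.load("scene.npz")["p"][130:250,260:381],(396,363),interpolation=2)]))
E
```

```text
scene rim 645 [ 0.59528682 -0.07492919  0.05545416] [0.30276902 0.28623441 0.02087762]
hood [ 296  148   56   46 1325] rect [0.5974 0.1959] [0.1242 0.1441] 87.0 med [0.60422631 0.18936532 0.23780379] z 0.22505606443068873 0.2499006952335172 corners [[0.5220000147819519, 0.1379999965429306], [0.6660000085830688, 0.12999999523162842], [0.6729999780654907, 0.2540000081062317], [0.5289999842643738, 0.2619999945163727]]
bar [322 140  29  35 180] rect [0.5998 0.2329] [0.0139 0.1431] 88.2 med [0.60473776 0.2301969  0.28075827] z 0.26286054286670735 0.28557063151827783 corners [[0.527999997138977, 0.2280000001192093], [0.6710000038146973, 0.2240000069141388], [0.671999990940094, 0.23800000548362732], [0.5289999842643738, 0.24199999868869781]]
bowl 86 [0.51628865 0.41833098 0.03747478] [0.0672405  0.02824508 0.02404392]
top rim 624 [ 0.59259829 -0.07807568  0.05618592] [0.29449507 0.27581878 0.0223672 ]
hood [ 176  137   38   48 1595] rect [0.594  0.1868] [0.1053 0.1412] 88.4 med [0.5947069  0.18589797 0.23869467] z 0.22508789090835063 0.2474375030935367 corners [[0.5220000147819519, 0.13600000739097595], [0.6629999876022339, 0.13199999928474426], [0.6660000085830688, 0.2370000034570694], [0.5249999761581421, 0.2409999966621399]]
bar [172 133   8  50 212] rect [0.5963 0.2349] [0.013  0.1432] 88.7 med [0.59475315 0.23352668 0.28325438] z 0.2621628003653618 0.2887348627467437 corners [[0.5249999761581421, 0.23000000417232513], [0.6679999828338623, 0.22699999809265137], [0.6679999828338623, 0.23999999463558197], [0.5249999761581421, 0.24300000071525574]]
bowl 179 [0.5121757  0.38476841 0.03818549] [0.07541269 0.09330855 0.02627878]
```

View pics/crop.png

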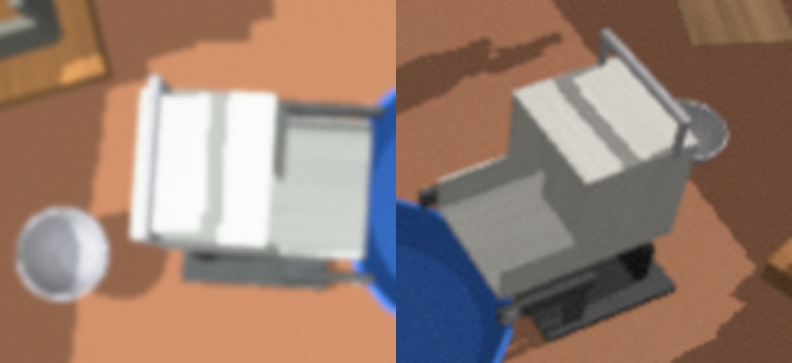

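The crop shows the bar running along the hopper's rear edge, at crop x≈150 in the top view. It is clear of the bowl and free above. The two views agree within 3 mm: bar (0.597, 0.234, 0.278). I go above it and check with the wrist camera.

```bash
cat >> h.py <<'E'
ys=np.array([1,-.024,0]); ys/=np.linalg.norm(ys); xs=np.array([ys[1],-ys[0],0])
bar0=np.array([.5975,.2345,.278]); q=np.array([0,.012,1,0]); q/=np.linalg.norm(q)
hinge=bar0+.18*xs; hinge[2]=.08
def barp(th,off=0.):   # bar middle at angle th
    c,s=np.cos(th),np.sin(th); x,z=-.18,.198
    return hinge+xs*(x*c+z*s+off)+np.array([0,0,-x*s+z*c])
def tcp(th,off=0.): return barp(th,off)+[0,0,.051]
def arc(a,b,v=.12,n=None):
    n=n or max(1,int(np.ceil(abs(b-a)/.25)))
    for t in np.linspace(a,b,n+1)[1:]: env.movel(tcp(t),velocity=v)
def F(): s=env.get_state(); return round(s["time"],2),np.round(s["force"],2),np.round(s["tcp_pos"]-[0,0,.051],4)
E
python3 - <<'E'
from h import *
p0=bar0+[0,0,.051+.12]
for t in (0,.5,1,1.35): assert kin.inverse_kinematics(tcp(t),q) is not None
s=env.get_state(); env.movel(np.array(s["tcp_pos"])+[0.0,0,.12],velocity=.25)
env.reach(p0,q); env.grip(.03); env.dwell(.3)
C=cal("wrist"); p,d=camera("wrist"); P=cloud("wrist",d,C); ok=d>0
m=ok&(P[...,2]>.265)&(P[...,2]<.295)&(abs(P[...,0]-.597)<.1)&(abs(P[...,1]-.234)<.06)
Q=P[m]; print(len(Q))
if len(Q): r=cv2.minAreaRect(Q[:,:2].astype(np.float32)); print(r,np.median(Q,0),Q[:,2].max()); print(np.polyfit(Q[:,0],Q[:,1],1))
print(F(),env.get_state()["opening"]); cv2.imwrite("pics/w0.png",p)
E
```

```text
1791
((0.5975790023803711, 0.23620407283306122), (0.01134589221328497, 0.14343035221099854), 88.31915283203125) [0.58804246 0.23605167 0.28307755] 0.2858807039683377
[-0.0279095  0.2525795]
(3.58, array([0.34, 1.3 , 0.12]), array([0.5975, 0.2344, 0.398 ])) 0.029889980516345744
```

View pics/w0.png

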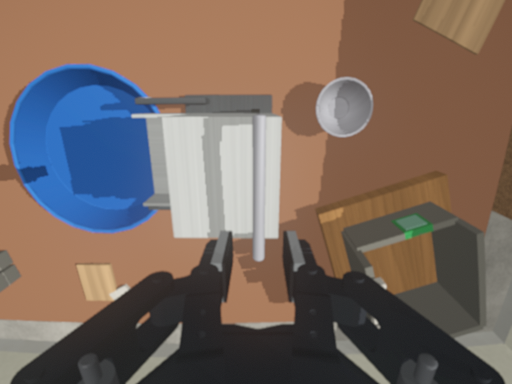

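The wrist view shows the bar (column ~260) midway between the open fingers (230 and 290). The measured bar centre is (0.5976, 0.236), top at 0.284. I correct for this, lower the fingers astride it and tip.

```bash
sed -i 's/-.024,0\]/-.027,0]/; s/.2345,.278/.2358,.278/; s/\[0,.012,1,0\]/[0,.0135,1,0]/' h.py
cat >> h.py <<'E'
def avgF(T=2.0):
    L=[]
    for _ in range(20): env.dwell(T/20); L.append(env.get_state()["force"])
    return np.mean(L,0),np.std(L,0)
def blocks(tag):
    p,d=camera("top"); P=cloud("top",d); b=np.array([.594,-.077])
    m=((d>0)&(np.hypot(*(P[...,:2]-b).transpose(2,0,1))<.13)&(cv2.cvtColor(p,cv2.COLOR_BGR2HSV)[...,1]<90)&(P[...,2]<.12)).astype(np.uint8)
    k,l,s,_=cv2.connectedComponentsWithStats(m)
    for i in range(1,k):
        if s[i,4]>15: print("blob",s[i],np.round(np.median(P[l==i],0),3))
    cv2.imwrite(f"pics/{tag}.png",cv2.resize(p[80:250,120:370],None,fx=3,fy=3,interpolation=2))
E
python3 - <<'E'
from h import *
env.movel(tcp(0)+[0,0,.05],velocity=.15,rot=q)
f0,sd=avgF(.6); print("tare",f0,sd)
print("stop",env.movel(tcp(0),velocity=.06,stop_force=12)); print(F())
for a,b in((0,.3),(.3,.65),(.65,1.),(1.,1.2),(1.2,1.33)):
    arc(a,b,.12 if b<1.1 else .08); print(b,F())
env.dwell(1.2); print(F())
arc(1.33,1.0,.08); print(F()); arc(1.0,.25,.12); env.dwell(.5)
f,sd=avgF(2.2); print("heft",f-f0,sd,F()); blocks("t1")
np.save("tare.npy",f0)
E
```

```text
tare [-0.30392673  0.07332576  0.20052784] [0.65225096 0.3997095  0.5268038 ]
stop False
(5.85, array([-0.03, -0.74, -0.3 ]), array([0.5977, 0.2359, 0.2784]))
0.3 (6.82, array([0.8 , 7.51, 2.81]), array([0.5966, 0.1712, 0.325 ]))
0.65 (7.9, array([1.38, 4.91, 2.47]), array([0.5934, 0.0802, 0.3463]))
1.0 (8.98, array([-0.8 ,  1.34,  0.56]), array([ 0.5908, -0.0129,  0.3384]))
1.2 (9.8, array([0.32, 0.55, 0.21]), array([ 0.5894, -0.0635,  0.3195]))
1.33 (10.38, array([-0.44,  0.37, -0.72]), array([ 0.5886, -0.0935,  0.3019]))
(11.58, array([ 0.58,  0.02, -0.22]), array([ 0.5886, -0.0935,  0.302 ]))
(12.98, array([0.41, 0.89, 0.44]), array([ 0.5907, -0.0133,  0.3384]))
heft [-2.84915612  4.04090495  1.25753248] [0.50969329 0.44642602 0.39434906] (17.77, array([-3.07,  4.41,  0.79]), array([0.596 , 0.1813, 0.3165]))
blob [258 156  14  33 299] [ 0.59  -0.028  0.042]
```

View pics/t1.png

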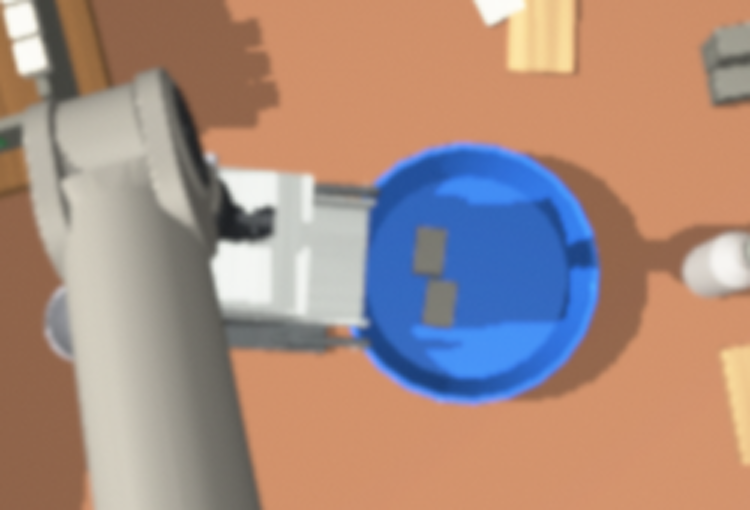

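Two blocks are in the basin (crop pixels (430,250) and (440,303)), and the heft is still heavy (4.0 N horizontal, against about 3.3 N expected empty). I let it right down and tip again.

```bash
python3 - <<'E'
from h import *
f0=np.load("tare.npy")
arc(.25,0,.06); env.dwell(1.0); print(F())
arc(0,1.0,.12); arc(1.0,1.2,.08); arc(1.2,1.35,.08); env.dwell(1.5); print(F()); 
arc(1.35,1.0,.08); arc(1.0,.25,.12); env.dwell(.5)
f,sd=avgF(2.2); print("heft",f-f0,sd,F()); blocks("t2")
E
```

```text
(20.08, array([-0.54,  0.75, -0.31]), array([0.5975, 0.2358, 0.278 ]))
(25.88, array([-0.37, -0.42,  0.  ]), array([ 0.5885, -0.0979,  0.299 ]))
heft [-0.65623515  3.9305786   2.33780412] [0.5927427  0.74466723 0.60130713] (32.14, array([-0.58,  4.79,  3.39]), array([0.5961, 0.1813, 0.3165]))
blob [246 155  11  16 152] [0.621 0.021 0.042]
blob [258 156  14  33 302] [ 0.59  -0.028  0.043]
```

View pics/t2.png

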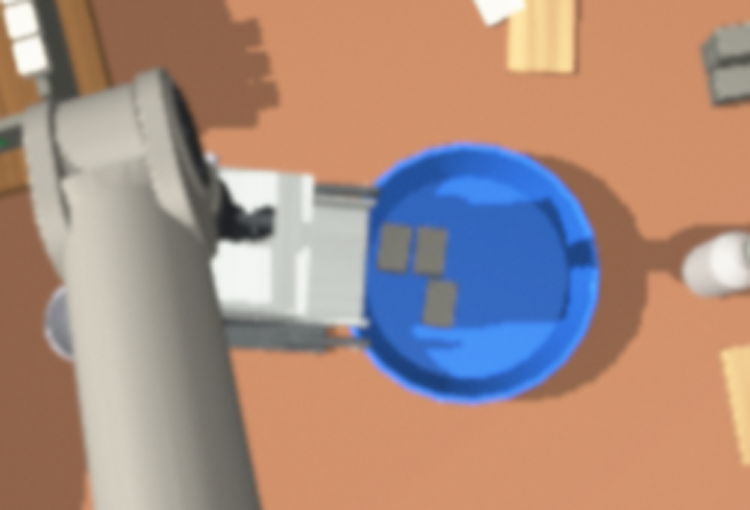

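All three blocks are now in the basin (crop (395,248), (430,250), (440,303)). I let the hopper down, withdraw, check and hand in.

```bash
python3 - <<'E'
from h import *
arc(.25,0,.06); env.dwell(.6); print(F())
env.movel(tcp(0)+[0,0,.15],velocity=.08); print(F()); env.dwell(.5)
p,d=camera("scene"); P=cloud("scene",d)
m=(d>0)&(P[...,2]>.265)&(P[...,2]<.29)&(abs(P[...,0]-.597)<.1)&(abs(P[...,1]-.234)<.06)
Q=P[m]; print("bar",len(Q),(Q.min(0)+Q.max(0))/2,np.median(Q,0)); blocks("t3")
cv2.imwrite("pics/s3.png",p)
E
```

```text
(34.05, array([ 0.02, -0.31, -0.12]), array([0.5975, 0.2358, 0.278 ]))
(36.08, array([-1.25, -0.19, -0.1 ]), array([0.5974, 0.2358, 0.4276]))
bar 175 [0.60028259 0.23325525 0.2761117 ] [0.60530531 0.22997209 0.28097568]
blob [246 155  11  16 151] [0.621 0.021 0.043]
blob [258 156  14  33 303] [ 0.59  -0.028  0.043]
```

View pics/s3.png

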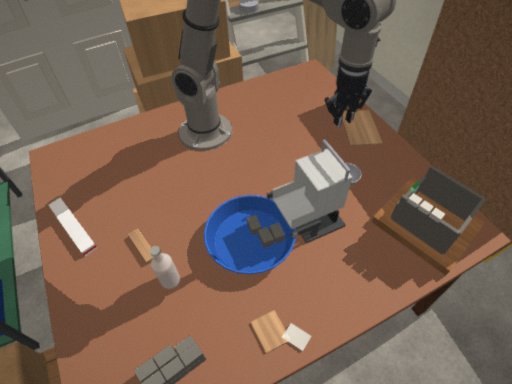

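The hopper is at rest with the bar where it started. The three blocks lie in the basin around (265,232), the bystanders look unmoved, and the gripper is clear.

```bash
python3 -c "
from h import *
job.job_done()"
```

```text
the job is handed in; nothing more can be done
```

I tipped the hopper fully forward twice, and all three mortar blocks are now in the basin. The hopper is back on its rest and the job is handed in. It took about 37 s of the 72 s allowed.

- **First tip:** two blocks dropped out. I hefted the hopper for over 2 s at about 0.2–0.25 rad. It read about 4.0 N sideways on the bar, against roughly 3.3 N expected when empty, and the top camera showed only two blocks in the basin. I let it right down and tipped again.
- **Second tip:** the third block came out, confirmed by the camera.
- **Final checks:** the last pictures show all three blocks in the basin, with the farthest about 0.10 m from its centre. The bar is within about 1 mm of where the same camera first saw it. By eye, the bowl, batten and bottle have not moved, and the gripper is clear, about 0.15 m above its hold on the bar.
- **One check that was not clear-cut:** the heft force hardly changed, from 4.0 N to 3.9 N sideways. Sensor noise (about 0.5 N) and friction on the bar hid the weight of one block, so the block count comes from the camera, not from the heft.

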